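Mount a crank spindle from its carton between bench centres

ROBOT

A 6-joint arm with a two-finger parallel gripper is mounted at the origin on the work surface. World frame = base frame: x ahead of the robot, y to its left, z up, the work surface at z = 0. Lengths are in mm, angles in rad, forces in N, time in s.
With the tool pointing down it reaches from about 350 to 875 mm from the base axis. Payload 4.2 kg.
Tool frame: the origin (TCP) lies at the very end of the fingers, on their centre line; the grasp point (between the pads) lies 19 mm behind it; z points along the fingers, y is the line along which they close (so a half turn about z gives the same grasp; the last joint's range is limited). The gripper opens to 85 mm and grips with 20 to 120 N. Pads are 22 mm wide; open, the fingers measure 114 mm over their backs; the gripper's body (76 mm by 85 mm) begins 54 mm behind the grasp point. The pads swing forward as they close: fully open they stand 13 mm farther back than shut.
Start: joints at [-0.972, 0.385, 0.008, 0, -1.194, -0.259], TCP at [208.326, -589.236, 231.312] pointing down, gripper open.
Joint ranges: [-3.14, 3.14], [-1.21, 2.06], [-1.07, 1.41], [-3.16, 2.05], [-2.99, -0.16], [-3.1, 3.1]. Speed limits (rad/s): [2.79, 2.79, 3.14, 3.14, 3.14, 3.14].

INTERFACE

Orientations are given as a unit quaternion [x, y, z, w].
In Python, from bench import read_state, get_image, get_calibration, job_done gives the robot as it stands.
- The arm moves only by the shell command python3 -m creep 'ROWS'. ROWS is a JSON object of lists of equal length, an entry for each row: "translation": the shift along the world's x, y, z in cm, a list of three; "delta_rot": the turn, a rotation vector about the world's x, y, z in degrees, a list of three; "hand": the finger opening in cm, from 0 to 8.54. A call has 1 to 8 rows; each row is the pose to reach, as a shift and turn from the pose commanded when the call began; what a row does not reach only later rows make up. A row lasts 1/8 s, in which the tool goes at most 62.5 mm and 10.7 degrees, less where a joint would pass 70% of its speed; a pose out of reach is approached as far as the arm can. A call with a gripper value outside its range is refused whole. The fingers move at their own pace and stop on an object; the grip force is fixed at half the most. Time passes only in rows, so rows that repeat a pose let the fingers close. It gives the time, the measured TCP pose, the force, the opening and the grip force at its end, in the units of the state.
- read_state(): the state, without advancing time (a new reading comes with each control period).
- get_image(name): name is "scene" or "side" or "wrist"; returns (picture, depth): 480x640x3 uint8, red, green, blue; 480x640 float32, mm along the optical axis (not along the pixel's ray), 0 where there is no reading.
- get_calibration(name): a dict with "intrinsics" (3x3 intrinsics, pixels), "dist" ([k1, k2, p1, p2, k3] as OpenCV has them; the pictures are not rectified), "xyz" and "attitude" of the camera in the world. Camera axes: x right, y down, z forward; pixel columns grow to the right and rows downward; lengths in mm; the calibration is good to about 2 mm. A picture is of the moment at which its call begins: read the wrist's pose just before it. get_calibration takes no time and is no camera call; for the wrist camera it gives the pose at the moment of the call.
- job_done(): hands the job in; it is judged then, once.
The state is a dict: "clock": time; "joints": joint angles; "joint_vel": joint speeds; "joint_efforts": joint torques, N m; "position": TCP position; "ee_rot": TCP orientation; "contact_force": force on the tool from outside, world axes, zero at the start; "wrist_torque": the same for the moment, N m; "gripper_width": finger opening in mm; "grasp_force": force on a finger pad.
Only numpy, scipy, OpenCV 4.12 (cv2) and the standard library are available. Lean on these libraries where they do the work, as an engineer would, in place of code of your own. Each camera call takes 0.05 s, during which the arm holds its last target. There are 200 camera calls.

TASK

Fold both half-open flaps of the carton well back past upright so they stay open, then lift out the hollow crank spindle and lay it gently on the two V rests of the bench centres, letting go of it there. Then slide the tailstock up by its post until both cone points are fully home in the spindle's two ends, and leave it mounted so. Do not disturb the jar, the dish, the tyre levers or the hex key set.

Things in the scene. Friction and masses are not known exactly. Their poses are not given: they have to be found in the camera images.
- carton: Cardboard carton fixed to the plank: 150 mm (own x) by 210 mm (own y, its length), 48 mm high, walls and floor 4 mm; origin under its centre. Two flaps hinged on its long top edges (own x = -75 and +75 mm). The spindle lies on its floor along own y, at own x = 0, held by two pairs of cardboard blocks (12 mm high, 34 mm apart, at own y = -55 and +55 mm).
- flap_near (a joint): Hinge angle of the flap on the carton's own -x edge (58 mm wide, 206 mm long, 3 mm thick): 0 = shut flat, 1.57 = upright, up to 2.7 = folded far outward. Starts half open at about 1 rad; its stiff crease keeps it where it is left.
- flap_far (a joint): Hinge angle of the like flap on the carton's own +x edge: 0 = shut flat, 1.57 = upright, up to 2.7 = folded far outward. Starts half open at about 1 rad.
- flap_near_edge (a point): Middle of the free edge of the -x flap (58 mm from its hinge); moves with the flap.
- flap_far_edge (a point): Middle of the free edge of the +x flap (58 mm from its hinge); moves with the flap.
- spindle: Hollow steel crank spindle: plain tube 150 mm long, 30 mm outside diameter, 22 mm bore open at both ends, about 0.3 kg. Origin at the middle of its axis; own y runs along the tube. Both ends are alike. It starts lying in the carton with its axis 19 mm above the table.
- centres: Bench centres fixed to the plank: aluminium rail 350 mm long (own y), 64 mm wide, top 25 mm high; origin under its centre. Both cone points lie on the centre line, own x = 0, 75 mm high. Headstock (dark block 56 by 42 mm, 105 mm high, with a fixed cone) at the own +y end; the like tailstock slides near the -y end; two V rests between.
- lay_point (a point): Where the middle of a laid spindle goes: own (0, +19, 72.5) mm of the bench centres; there it clears both cones. The two V rests, 10 mm thick, 40 mm wide at the top, sides at 45 degrees, are at own y = -20 and +74 mm, with finger room between. Laid axis is 2.5 mm under the centre line: the pushed tailstock slides the spindle onto the headstock cone and the cones raise it.
- head_tip (a point): Tip of the fixed headstock cone, at own (0, +104, 75) mm of the bench centres; it points to own -y. Cone: 6 mm across at the tip, 34 mm at its base 24 mm behind; in a bore, fully home, the tip is about 14 mm inside the spindle's end.
- tail_tip (a point): Tip of the tailstock's like cone, pointing to own +y of the bench centres; moves with the tailstock.
- tail_post (a point): Grip point on the tailstock's upright round aluminium post (22 mm diameter, from 105 to 150 mm high); this point is on its axis at 128 mm, 47 mm behind the tail tip.
- tailstock (a joint): Tailstock travel in m: 0 = fully back, growing as it slides toward the headstock (own +y); stop at 0.095. Starts at 0 to 0.03; with the spindle fully home between the cones about 0.082. Slides with about 4 N of friction and stays where left.
- jar: Bystander: green glass jar with steel screw lid, 72 mm across, 105 mm high; origin under its centre.
- dish: Bystander: grey dish of brake pads, 110 mm across, 30 mm high; origin under its centre.
- levers: Bystander: three blue plastic tyre levers banded together, 130 by 64 by 14 mm; origin under its centre, own x along them.
- hexset: Bystander: folded stainless hex key set, 90 by 34 by 22 mm; origin under its centre, own x along it.
Not all that is in view belongs to the job. Leave any blue, orange or turquoise look-alike of the spindle alone.

How it is judged (in metres and radians):
On the way, in this order (a step that is already met when the one before it is completed fails the run):
1. both carton flaps folded back past upright (value of joint each of flap_near, flap_far above 1.75 rad), for 0.2 s.
2. the spindle lies on the two V rests, let go, in line with the centres (x of spindle in the frame of centres between -0.006 and 0.006 m and y of spindle in the frame of centres between -0.03 and 0.065 m and z of spindle in the frame of centres between 0.066 and 0.08 m and angle between the y axis of spindle and the y axis of centres, either way round below 0.08 rad and contact force between the fingers and spindle below 0.3 N and linear speed of spindle below 0.03 m/s), for 0.2 s.
At the end, for the whole second after the job is handed in: Both flaps still past upright (over 1.75 rad); spindle at rest between the centres, its middle within 4 mm of the centre line sideways and in height, axis within 0.04 rad of it, each cone tip under 63.5 mm from its middle (11.5 mm or more inside its end; 14 mm is fully home) (all of step 1 and distance between each of head_tip, tail_tip and spindle below 0.0635 m and angle between the y axis of spindle and the y axis of centres, either way round below 0.04 rad and x of spindle in the frame of centres between -0.004 and 0.004 m and z of spindle in the frame of centres between 0.071 and 0.079 m and linear speed of spindle below 0.02 m/s and angular speed of spindle below 0.3 rad/s); the robot touches nothing.
It fails at once if the jar pushed more than 30 mm (distance of jar from where it was at the start of the episode above 0.03 m).
It fails at once if the dish pushed more than 30 mm (distance of dish from where it was at the start of the episode above 0.03 m).
It fails at once if the tyre levers pushed more than 30 mm (distance of levers from where it was at the start of the episode above 0.03 m).
It fails at once if the hex key set pushed more than 30 mm (distance of hexset from where it was at the start of the episode above 0.03 m).
It fails at once if the spindle is dropped or flung (over 0.5 m/s while not held) (linear speed of spindle above 0.5 m/s and contact force between the fingers and spindle below 0.1 N).
It also fails if it takes over 58 s, if anything falls off the work surface, if the arm or the gripper's body presses on something with over 40 N, if the wrist force passes 120 N, or if a joint passes its speed limit or range.

## Working session

There is one attempt and no reset: what is moved stays moved. The work goes in short steps, Python scripts to look and compute and a shell command to move; the robot and the scene stay as the last step left them, time stands still between calls to the robot, and variables do not carry over. Pictures are saved under pics/ and viewed, at most 10 in all, crops included, and the job is handed in when it is done.

```bash
mkdir -p pics
cat > h.py <<'E'
import numpy as np, cv2
from bench import *
from scipy.spatial.transform import Rotation as R
def grab(n):
    c=get_calibration(n); im,d=get_image(n); return im,d,c
def cam(c):
    a=np.array(c["attitude"],float)
    Rm=R.from_quat(a).as_matrix() if a.size==4 else a.reshape(3,3)
    return np.array(c["intrinsics"],float),np.array(c["dist"],float),Rm,np.array(c["xyz"],float)
def pts(d,c,uv):
    """world points of pixels uv (N,2) by depth"""
    K,D,Rm,t=cam(c); uv=np.asarray(uv,float).reshape(-1,2)
    n=cv2.undistortPoints(uv[:,None],K,D)[:,0]
    z=d[uv[:,1].round().astype(int),uv[:,0].round().astype(int)]
    p=np.c_[n,np.ones(len(n))]*z[:,None]
    return p@Rm.T+t
def plane(c,uv,h):
    K,D,Rm,t=cam(c); uv=np.asarray(uv,float).reshape(-1,2)
    n=cv2.undistortPoints(uv[:,None],K,D)[:,0]
    r=np.c_[n,np.ones(len(n))]@Rm.T
    return t+r*((h-t[2])/r[:,2])[:,None]
def cloud(d,c):
    v,u=np.nonzero(d>0); uv=np.c_[u,v]; return uv,pts(d,c,uv)
E
python3 - <<'E'
from h import *
print(read_state())
for n in("scene","side","wrist"):
    im,d,c=grab(n); np.savez(f"pics/{n}0.npz",im=im,d=d); import pickle; pickle.dump(c,open(f"pics/{n}0.pkl","wb"))
    cv2.imwrite(f"pics/{n}0.png",im[:,:,::-1]); print(n,c,(d>0).mean())
E
```

```text
{'clock': 0.0, 'joints': array([-9.72387795e-01,  3.85573336e-01,  6.60033189e-03, -4.84134870e-04,
       -1.19398714e+00, -2.58561158e-01]), 'joint_vel': array([ 6.13495881e-04, -5.96158986e-05,  5.72297428e-05,  1.18633988e-03,
       -1.12807216e-03,  1.76726611e-04]), 'joint_efforts': array([ 5.87542927e-04, -3.92287838e+01,  1.88400203e+01,  4.18596178e+00,
       -4.61930176e-03, -1.92305708e-05]), 'position': array([ 208.1328734 , -588.70160324,  230.20367913]), 'ee_rot': array([-1.69019004e-01,  9.85612173e-01,  1.07757935e-03, -2.44876174e-04]), 'contact_force': array([ 0.35312254, -0.48872321,  0.14698884]), 'wrist_torque': array([ 0.00966435,  0.01765252, -0.02174019]), 'grasp_force': 0.0, 'gripper_width': 85.80231493818138}
scene {'intrinsics': array([[458.55682492,   0.        , 315.87687132],
       [  0.        , 458.55682492, 231.01915076],
       [  0.        ,   0.        ,   1.        ]]), 'dist': array([-0.04343657,  0.        ,  0.        ,  0.        ,  0.        ]), 'xyz': array([1246.94676374,  210.38949697,  636.6212811 ]), 'attitude': array([ 0.56788803,  0
[... 170 characters left out ...]
253],
       [  0.        ,   0.        ,   1.        ]]), 'dist': array([-0.14394329,  0.        ,  0.        ,  0.        ,  0.        ]), 'xyz': array([ 511.30771571,  856.12563402, 1059.69114086]), 'attitude': array([-0.02296291,  0.93932911, -0.34212258,  0.00925612])} 0.9959700520833333
wrist {'intrinsics': array([[343.64025153,   0.        , 320.84036051],
       [  0.        , 343.64025153, 237.50776166],
       [  0.        ,   0.        ,   1.        ]]), 'dist': array([-0.00674816,  0.        ,  0.        ,  0.        ,  0.        ]), 'xyz': array([ 136.52725613, -614.96783059,  372.44385163]), 'attitude': array([0.57039962, 0.80757495, 0.12278259, 0.08597327])} 0.9959244791666667
```

View pics/scene0.png

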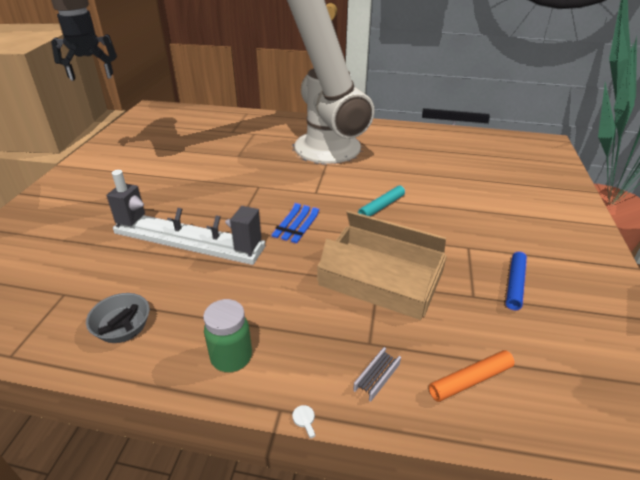

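View pics/side0.png

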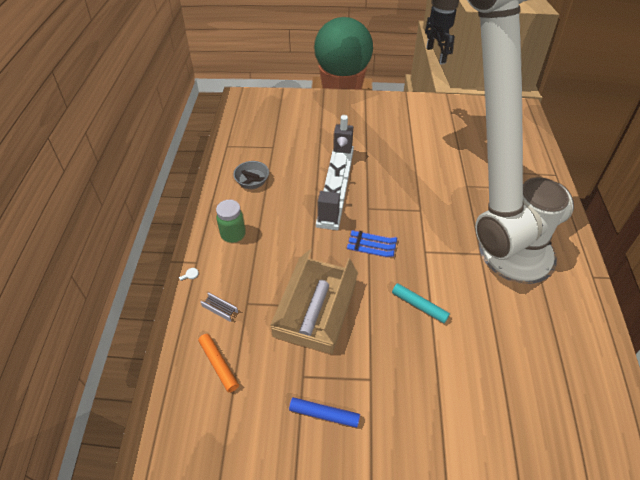

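The side view shows the grey steel spindle in the carton at about (316,305). The look-alikes are orange (218,362), blue (325,412) and turquoise (420,302). The bench centres run from the headstock at (328,207) to the tailstock post at (344,122). The jar is at (231,220), the dish at (252,176), the levers at (372,244) and the hex set at (221,306). The only tube that matches the description is the grey one in the carton.

```bash
cat > m1.py <<'E'
from h import *
import pickle
def load(n):
    z=np.load(f"pics/{n}0.npz"); return z["im"],z["d"],pickle.load(open(f"pics/{n}0.pkl","rb"))
for n in("scene","side"):
    im,d,c=load(n); uv,P=cloud(d,c); hsv=cv2.cvtColor(im,cv2.COLOR_RGB2HSV)
    H,S,V=[hsv[uv[:,1],uv[:,0],i].astype(int) for i in range(3)]
    pl=(P[:,0]>300)&(P[:,0]<900)&(abs(P[:,1])<500)&(P[:,2]<20); print(n,"table z",np.median(P[pl][:,2]))
    box=dict(side=(285,335,275,335),scene=(0,0,0,0))[n]
    def inb(b): return (uv[:,0]>b[0])&(uv[:,0]<b[1])&(uv[:,1]>b[2])&(uv[:,1]<b[3])
    if n=="side":
        m=inb(box)&(S<70); 
        r=cv2.minAreaRect(uv[m].astype(np.float32)); print("spindle px",m.sum(),r)
        q=P[m]; print("z pct",np.percentile(q[:,2],[5,50,95]),"mean",q.mean(0))
        top=q[q[:,2]>np.percentile(q[:,2],50)]; 
        cc=top.mean(0); u,s,vt=np.linalg.svd(top[:,:2]-cc[:2],full_matrices=False); pr=(q[:,:2]-cc[:2])@vt[0]
        print("top mean",cc,"axis",vt[0],"extent",np.percentile(pr,[1,99]),"mid",cc[:2]+vt[0]*(pr.min()+pr.max())/2)
    # carton: brown points above table in region
    cb=dict(side=(262,368,245,360),scene=(310,455,205,325))[n]
    m=inb(cb)&(P[:,2]>40)
    q=P[m]; r=cv2.minAreaRect(q[(q[:,2]<52)][:,:2].astype(np.float32)); print("carton rim rect",r,"zmax",q[:,2].max())
    np.save(f"pics/cart_{n}.npy",q)
    # rail: bright low sat at z~25
    rb=dict(side=(310,360,100,232),scene=(100,275,165,270))[n]
    m=inb(rb)&(S<60)&(V>110)&(P[:,2]>18)&(P[:,2]<32); q=P[m]
    print("rail",m.sum(),cv2.minAreaRect(q[:,:2].astype(np.float32)),np.median(q[:,2]))
    m=inb(rb)&(P[:,2]>97)&(P[:,2]<111)&(V<100); q=P[m]
    for s in(q[q[:,1]<np.median(P[inb(rb)&(P[:,2]>20)][:,1])],q[q[:,1]>=np.median(P[inb(rb)&(P[:,2]>20)][:,1])]):
        if len(s)>5: print("block top",len(s),cv2.minAreaRect(s[:,:2].astype(np.float32)))
    m=inb(rb)&(P[:,2]>112); print("post",m.sum(),P[m].min(0),P[m].max(0),P[m&(P[:,2]>145)].mean(0))
    if n=="scene": pass
vis=np.zeros((600,800,3),np.uint8)
# top-down map carton
for n,col in(("scene",(0,255,255)),("side",(255,128,0))):
    q=np.load(f"pics/cart_{n}.npy")
    for x,y,z in q:
        px=(int((y+200)*2)+0,int((x-400)*2)); 
        if 0<=px[0]<800 and 0<=px[1]<600: vis[px[1],px[0]]=(np.array(col)*(z/110)).clip(0,255)
cv2.imwrite("pics/map.png",vis)
E
python3 m1.py
```

```text
scene table z -0.3973266652557186
carton rim rect ((551.0476684570312, 206.57379150390625), (220.28005981445312, 157.58934020996094), 75.19147491455078) zmax 102.608611218708
rail 1473 ((516.2670288085938, -225.3166046142578), (344.9630432128906, 63.07081604003906), 83.2336654663086) 22.986626120422784
block top 249 ((498.9112243652344, -369.2818908691406), (44.84403610229492, 55.34792709350586), 83.61328125)
block top 350 ((533.5364990234375, -77.8232650756836), (39.51534652709961, 55.623863220214844), 83.46337127685547)
post 202 [ 485.87470961 -383.09575391  112.22870213] [ 508.9457791 -360.5449891  150.7087705] [ 498.03673916 -370.91077255  148.67654816]
side table z -0.8284947210016753
spindle px 694 ((314.18170166015625, 306.93536376953125), (12.74171257019043, 58.02911376953125), 20.224857330322266)
z pct [ 6.21931221 29.52204198 34.63579518] mean [551.00209948 221.20758569  27.25950686]
top mean [552.9482029  221.82389796  32.08139372] axis [0.26773511 0.96349256] extent [-97.7446579  69.5269421] mid [548.57468002 206.0849958 ]
carton rim rect ((549.924072265625, 208.18698120117188), (221.2744598388672, 155.9934539794922), 74.868896484375) zmax 104.38495226447208
rail 523 ((511.1628112792969, -220.9601593017578), (345.00091552734375, 63.11314392089844), 83.2604751586914) 22.836279487859656
block top 114 ((490.60137939453125, -368.5293273925781), (44.5865592956543, 51.973541259765625), 82.26480102539062)
block top 161 ((527.6818237304688, -77.0346908569336), (45.07083511352539, 53.2894172668457), 81.93305969238281)
post 94 [ 481.99372943 -388.05833184  112.47595342] [ 503.72157344 -359.62541474  151.56090454] [ 492.26740961 -369.31612595  147.51531992]
```

Run:
```python
import cv2,numpy as np
a=cv2.imread("pics/side0.png")[235:365,255:375]; b=cv2.imread("pics/side0.png")[105:235,300:370]
o=np.zeros((570,800,3),np.uint8); a=cv2.resize(a,None,fx=4,fy=4,interpolation=2); b=cv2.resize(b,None,fx=4,fy=4,interpolation=2)
o[:520,:480]=a; o[:520,500:780]=b; cv2.imwrite("pics/crop.png",o)
```

```text
(no output)
```

View pics/crop.png

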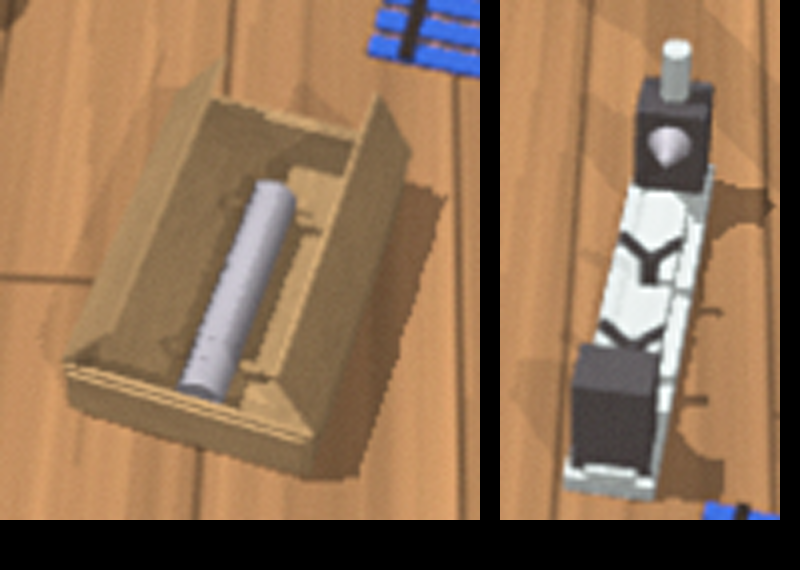

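The crop confirms it: the grey tube lies along the carton between the flaps, at crop (235,290). The blue, orange and turquoise tubes are outside. Next I go over the centres for a close look, then over the carton.

```bash
python3 -m creep '{"translation":[[5,6,2],[10,12,4],[14,18,6],[19,24,8],[23,30,8],[26,36,8],[28,40,8],[28,40,8]],"delta_rot":[[0,0,10],[0,0,20],[0,0,30],[0,0,40],[0,0,50],[0,0,60],[0,0,64],[0,0,64]],"hand":[8.5,8.5,8.5,8.5,8.5,8.5,8.5,8.5]}'
python3 - <<'E'
from h import *
import pickle
s=read_state(); im,d,c=grab("wrist"); np.savez("pics/w1.npz",im=im,d=d); pickle.dump(c,open("pics/w1.pkl","wb"))
cv2.imwrite("pics/w1.png",im[:,:,::-1]); print(s["position"],s["ee_rot"],s["joints"],c["xyz"])
print(R.from_quat(s["ee_rot"]).as_matrix().round(3))
E
```

```text
clock: 1.15
position: [488.9, -187.2, 311.4]
ee_rot: [-0.666, 0.746, 0.0, 0.0]
contact_force: [1.5, -1.6, 0.4]
gripper_width: 85.4
grasp_force: 0.0
[ 488.8917863  -187.23114664  311.36920002] [-6.65914306e-01  7.46028239e-01  5.64151173e-06  5.90006756e-05] [-5.56012695e-02  1.61898382e-01 -9.95553609e-02 -9.45516058e-05
 -1.30926703e+00 -5.77331827e-02] [ 480.23383768 -263.36658203  453.44889238]
[[-0.113 -0.994  0.   ]
 [-0.994  0.113  0.   ]
 [-0.    -0.    -1.   ]]
```

```bash
python3 -m creep '{"translation":[[1,6,0],[2,12,0],[3,18,-1],[4,24,-2],[5,30,-4],[6,36,-6],[7,40,-7],[7,40,-7]],"delta_rot":[[0,0,-2],[0,0,-4],[0,0,-6],[0,0,-8],[0,0,-8],[0,0,-8],[0,0,-8],[0,0,-8]],"hand":[8.5,8.5,8.5,8.5,8.5,8.5,8.5,8.5]}'
python3 - <<'E'
from h import *
import pickle
s=read_state(); im,d,c=grab("wrist"); np.savez("pics/w2.npz",im=im,d=d); pickle.dump(c,open("pics/w2.pkl","wb"))
cv2.imwrite("pics/w2.png",im[:,:,::-1]); print(s["position"],s["ee_rot"],s["joints"],c["xyz"])
w=cv2.imread("pics/w1.png"); o=np.hstack([cv2.resize(w,(400,300)),cv2.resize(im[:,:,::-1],(400,300))]); cv2.imwrite("pics/w12.png",o)
E
```

```text
clock: 2.2
position: [557.9, 213.1, 238.9]
ee_rot: [-0.613, 0.79, 0.0, -0.002]
contact_force: [-0.6, 0.7, -0.1]
gripper_width: 85.0
grasp_force: 0.0
[557.90262934 213.10712277 238.8616161 ] [-6.13333148e-01  7.89821955e-01  2.90171084e-04 -1.90920280e-03] [ 6.35498059e-01  3.34384072e-01 -4.84782258e-02 -5.22659815e-04
 -1.19176569e+00 -8.85549517e-01] [539.48894887 139.11703516 381.18022607]
```

View pics/w12.png

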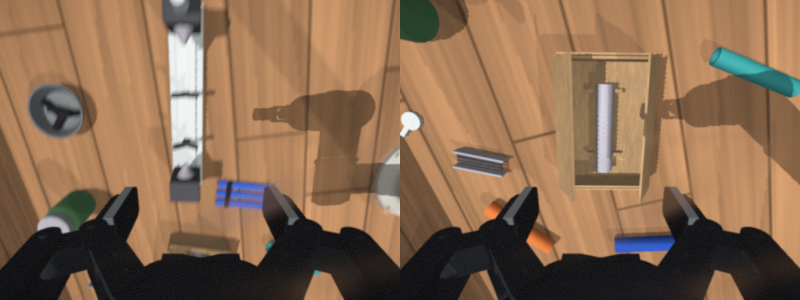

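The left half (over the centres) shows the headstock at (187,180), the V rests at (190,95) and (188,147) and the tail cone at (185,30). The right half shows the grey spindle in the carton at (605,127), with the flaps at x≈568 and 650.

```bash
cat > m2.py <<'E'
from h import *
import pickle
def load(n):
    z=np.load(f"pics/{n}.npz"); return z["im"],z["d"],pickle.load(open(f"pics/{n}.pkl","rb"))
def line(q):
    q=q[:,:2]; c=q.mean(0); v=np.linalg.svd(q-c,full_matrices=False)[2][0]; v=v*np.sign(v[1]); return c,v
im,d,c=load("w2"); uv,P=cloud(d,c); hsv=cv2.cvtColor(im,cv2.COLOR_RGB2HSV)
H,S,V=[hsv[uv[:,1],uv[:,0],i].astype(int) for i in range(3)]
m=(P[:,2]<10)&(P[:,0]>300)&(P[:,0]<800)&(S>60); print("table",np.median(P[m&(P[:,2]<3)][:,2]))
near=(abs(P[:,0]-550)<70)&(abs(P[:,1]-207)<110)
m=near&(S<60)&(P[:,2]>12)&(P[:,2]<45)&(uv[:,1]<310); q=P[m]
mask=np.zeros(d.shape,np.uint8); mask[uv[m,1],uv[m,0]]=255
n,l,st,ce=cv2.connectedComponentsWithStats(mask); k=1+st[1:,4].argmax(); m=m&(l[uv[:,1],uv[:,0]]==k); q=P[m]
rr=cv2.minAreaRect(q[:,:2].astype(np.float32)); cc,v=line(q); pr=(q[:,:2]-cc)@v
print("spindle rect",rr,"mid",cc+v*(pr.min()+pr.max())/2,"len",np.ptp(pr),"ang",np.degrees(np.arctan2(v[1],v[0])),"ztop",np.percentile(q[:,2],97))
ax=cc+0; u=np.array([v[1],-v[0]]) # own x
Q=np.c_[(P[:,:2]-ax)@u,(P[:,:2]-ax)@v,P[:,2]]
for s,nm in((-1,"near(-x)"),(1,"far(+x)")):
    m=(abs(Q[:,1])<80)&(Q[:,0]*s>30)&(Q[:,0]*s<110)&(Q[:,2]>55)&(S>60); f=Q[m]
    hh=np.polyfit(f[:,2],f[:,0]*s,1); print(nm,len(f),"hinge x",np.polyval(hh,48),"angle",np.pi-np.arctan2(1,hh[0]) , "zmax",f[:,2].max())
m=(Q[:,2]>44)&(Q[:,2]<50)&(abs(Q[:,0])<60)&(abs(Q[:,1])<130)&(abs(Q[:,1])>80); f=Q[m]; print("endwalls",np.percentile(f[f[:,1]<0][:,1],[2,50,98]),np.percentile(f[f[:,1]>0][:,1],[2,50,98]) if (f[:,1]>0).any() else None)
im,d,c=load("w1"); uv,P=cloud(d,c); hsv=cv2.cvtColor(im,cv2.COLOR_RGB2HSV)
H,S,V=[hsv[uv[:,1],uv[:,0],i].astype(int) for i in range(3)]
near=(abs(P[:,0]-514)<60)&(abs(P[:,1]+223)<200)&(uv[:,1]<330)&(uv[:,0]>250)&(uv[:,0]<345)
m=near&(S<60)&(V>90)&(P[:,2]>20)&(P[:,2]<29); q=P[m]; r=cv2.minAreaRect(q[:,:2].astype(np.float32)); print("rail",r,np.median(q[:,2]))
m=near&(P[:,2]>98)&(P[:,2]<110)&(V<110)&(P[:,1]>-150); q=P[m]; print("head top",len(q),cv2.minAreaRect(q[:,:2].astype(np.float32)),np.median(q[:,2]))
m=near&(P[:,2]>60)&(P[:,2]<100)&(P[:,1]>-300)&(P[:,1]<-110); q=P[m];
for lo in range(-300,-110,10):
    s=q[(q[:,1]>=lo)&(q[:,1]<lo+10)]
    if len(s)>8: print(lo,len(s),s.mean(0).round(1),s[:,0].min().round(1),s[:,0].max().round(1),s[:,2].max().round(1))
E
python3 m2.py
```

```text
table -0.5355327905882064
spindle rect ((551.5486450195312, 215.95462036132812), (149.30906677246094, 29.32899284362793), 75.197265625) mid [551.98965743 215.84446902] len 149.30485081542577 ang 75.24221742285934 ztop 33.35151492874913
near(-x) 10664 hinge x 60.76830660742337 angle 1.5281632344663507 zmax 332.9477802401129
far(+x) 9982 hinge x 57.10746728520817 angle 1.5784799105231646 zmax 336.5982319162347
endwalls [-113.76013522 -108.93475884 -105.35246175] [ 96.26783416  99.98176014 105.213645  ]
rail ((508.5948486328125, -246.22760009765625), (296.28033447265625, 56.46564483642578), 83.31718444824219) 24.398442104828234
head top 1625 ((528.924560546875, -79.90927124023438), (42.40951156616211, 54.461151123046875), 83.72132873535156) 104.17175710834783
-260 86 [ 517.5 -252.2   66.1] 484.6 532.1 71.2
-250 184 [ 504.  -246.1   66.2] 484.7 532.4 71.1
-170 31 [ 536.8 -161.2   65.5] 528.2 543.2 71.4
-160 182 [ 520.4 -155.2   65.9] 496.4 544.1 72.5
-150 23 [ 503.1 -148.8   66.6] 497.3 510.5 70.3
-130 48 [ 523.8 -122.6   77.1] 519.3 528.9 81.4
-120 159 [ 524.8 -114.5   80.8] 514.8 536.1 86.4
```

```bash
python3 -m creep '{"translation":[[-0.4,0,-4],[-0.8,0,-8],[-0.8,0,-10],[-0.8,0,-10],[-0.8,0,-10],[-0.8,0,-13],[-0.8,0,-17.3],[-0.8,0,-17.3]],"delta_rot":[[0,0,0],[0,0,0],[0,0,0],[0,0,0],[0,0,0],[0,0,0],[0,0,0],[0,0,0]],"hand":[0,0,0,0,0,0,0,0]}'
```

```text
clock: 3.25
position: [549.1, 209.6, 66.9]
ee_rot: [-0.612, 0.791, 0.0, -0.002]
contact_force: [-0.4, 0.0, 0.5]
gripper_width: 0.4
grasp_force: 0.0
```

Push along own +x (0.967, −0.255) by 92 mm, then come back.

```bash
python3 -m creep '{"translation":[[2.9,-0.75,0],[4.8,-1.25,0],[6.3,-1.65,0],[7.7,-2.05,0],[8.9,-2.35,0],[8.9,-2.35,0],[4.5,-1.2,0],[0,0,0]],"delta_rot":[[0,0,0],[0,0,0],[0,0,0],[0,0,0],[0,0,0],[0,0,0],[0,0,0],[0,0,0]],"hand":[0,0,0,0,0,0,0,0]}' ; python3 -m creep '{"translation":[[-2.9,0.75,0],[-4.8,1.25,0],[-6.3,1.65,0],[-7.7,2.05,0],[-8.9,2.35,0],[-8.9,2.35,0],[-4.5,1.2,1],[0,0,8]],"delta_rot":[[0,0,0],[0,0,0],[0,0,0],[0,0,0],[0,0,0],[0,0,0],[0,0,0],[0,0,0]],"hand":[0,0,0,0,0,0,0,0]}'
python3 - <<'E'
from h import *
im,d,c=grab("side"); im2,_,_=grab("scene")
cv2.imwrite("pics/flaps.png",np.hstack([cv2.resize(im[200:400,230:430],(400,400)),cv2.resize(im2[180:340,300:460],(400,400))])[:,:,::-1])
E
```

```text
clock: 4.25
position: [549.5, 210.8, 68.1]
ee_rot: [-0.612, 0.791, -0.0, 0.0]
contact_force: [-0.1, 0.8, 0.0]
gripper_width: 0.0
grasp_force: 0.0
clock: 5.25
position: [537.9, 212.3, 127.6]
ee_rot: [-0.612, 0.791, 0.0, -0.004]
contact_force: [0.6, 1.7, 0.3]
gripper_width: 0.0
grasp_force: 0.0
```

View pics/flaps.png

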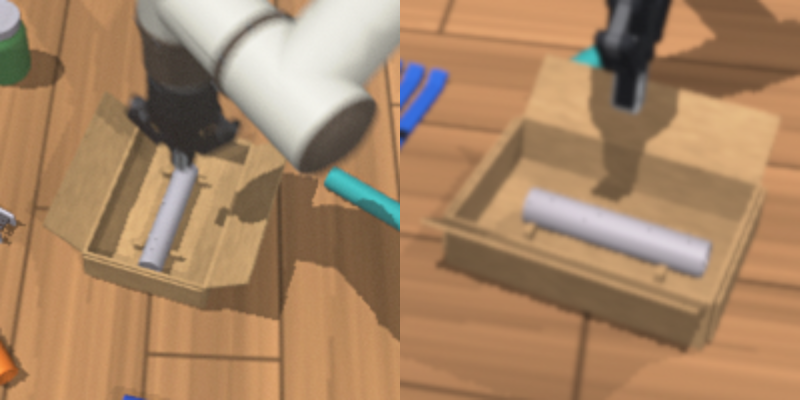

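Both flaps now lean outward: side crop (85,170) and (250,220). I'll check their angles and re-measure the spindle.

Run:
```python
from h import *
for n in("side","scene"):
    im,d,c=grab(n); uv,P=cloud(d,c); hsv=cv2.cvtColor(im,cv2.COLOR_RGB2HSV); S=hsv[uv[:,1],uv[:,0],1]; Hh=hsv[uv[:,1],uv[:,0],0]
    a=np.radians(75.2); v=np.array([np.cos(a),np.sin(a)]); u=np.array([v[1],-v[0]]); Q=np.c_[(P[:,:2]-[550.4,211])@u,(P[:,:2]-[550.4,211])@v,P[:,2]]
    for s in(-1,1):
        m=(abs(Q[:,1])<95)&(Q[:,0]*s>79)&(Q[:,0]*s<140)&(Q[:,2]>50)&(Q[:,2]<110)&(S>60)&(Hh<25); f=Q[m]
        if len(f)>20:
            w=np.linalg.svd(f[:,[0,2]]-f[:,[0,2]].mean(0),full_matrices=False)[2][0]; w*=np.sign(w[1]); print(n,s,len(f),"angle",np.pi-np.arctan2(w[1],w[0]*s),f[:,0].min(),f[:,0].max(),f[:,2].max())
    m=(abs(Q[:,0])<30)&(abs(Q[:,1])<90)&(S<55)&(P[:,2]>15)&(P[:,2]<40); f=Q[m]
    print("spindle",len(f),cv2.minAreaRect(P[m][:,:2].astype(np.float32)))
```

```text
side -1 1157 angle 2.466531215330286 -122.15240652197208 -79.27932304071655 87.39399675327695
side 1 1355 angle 2.458525769676231 79.0200995114033 122.93408705144826 86.78185183270728
spindle 630 ((551.3855590820312, 217.00279235839844), (150.7935333251953, 29.065597534179688), 74.93302154541016)
scene -1 1856 angle 2.469053258771794 -121.39509460733846 -79.02359776415028 84.05650826228043
scene 1 525 angle 2.494654954601506 79.11271835434441 126.41470938100555 86.86227376965326
spindle 997 ((550.3653564453125, 216.65237426757812), (149.9147491455078, 41.399375915527344), 76.46196746826172)
```

```bash
python3 -m creep '{"translation":[[0.1,0.55,-2],[0.1,0.55,-4],[0.1,0.55,-7],[0.1,0.55,-10],[0.1,0.55,-12.5],[0.1,0.55,-14],[0.1,0.55,-14.4],[0.1,0.55,-14.4]],"delta_rot":[[0,0,0],[0,0,0],[0,0,0],[0,0,0],[0,0,0],[0,0,0],[0,0,0],[0,0,0]],"hand":[6,6,6,6,6,6,6,6]}'
```

```text
clock: 6.45
position: [537.6, 218.4, -1.5]
ee_rot: [-0.613, 0.79, -0.001, -0.002]
contact_force: [-28.8, -7.0, 81.8]
gripper_width: 59.9
grasp_force: 40.6
```

```bash
python3 -m creep '{"translation":[[0,0,0],[0,0,0],[0,0,0],[0,0,0],[0,0,0],[0,0,0]],"delta_rot":[[0,0,0],[0,0,0],[0,0,0],[0,0,0],[0,0,0],[0,0,0]],"hand":[2,2,2,2,2,2]}'
```

```text
clock: 7.2
position: [551.6, 221.8, 3.5]
ee_rot: [-0.616, 0.788, -0.005, 0.012]
contact_force: [0.7, -18.6, 77.6]
gripper_width: 27.8
grasp_force: 96.4
```

The last row of the retreat was cut short (84 mm in one row), so the commanded pose was about 12 mm short in x and 18 mm low. I'll relieve the floor pressure before anything else.

```bash
python3 -m creep '{"translation":[[0.6,-0.1,1],[1.1,-0.3,1.8],[1.1,-0.3,1.8],[1.1,-0.3,1.8]],"delta_rot":[[0,0,0],[0,0,0],[0,0,0],[0,0,0]],"hand":[2,2,2,2]}'
python3 - <<'E'
from h import *
im,d,c=grab("side"); im2,_,_=grab("scene")
cv2.imwrite("pics/grip.png",np.hstack([cv2.resize(im[200:400,230:430],(400,400)),cv2.resize(im2[180:340,300:460],(400,400))])[:,:,::-1])
s=read_state(); print(s["position"],s["contact_force"],s["wrist_torque"],s["gripper_width"],s["grasp_force"])
E
```

```text
clock: 7.7
position: [550.0, 215.6, 3.9]
ee_rot: [-0.612, 0.791, -0.0, -0.002]
contact_force: [-0.8, -2.5, 10.1]
gripper_width: 27.6
grasp_force: 64.8
[550.02016895 215.63937485   3.94578265] [-1.35243637 -2.5721667   9.63502809] [-0.54127566  0.17686112 -0.1198726 ] 27.466461160838204 64.8250672982249
```

View pics/grip.png

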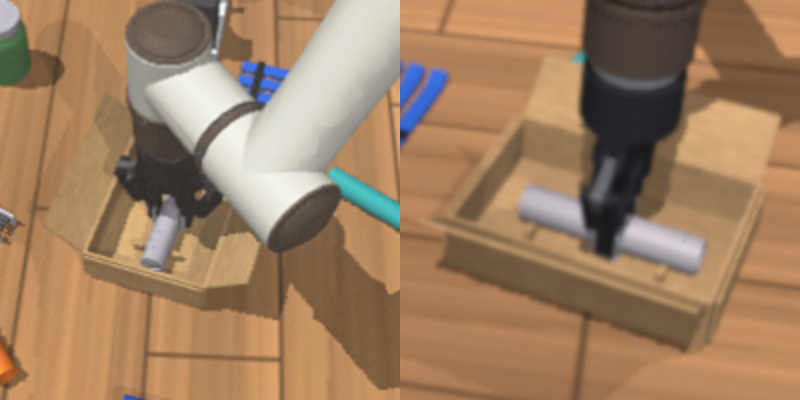

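The fingers straddle the tube near its middle (right crop 610,225). Lift gently and check.

```bash
python3 -m creep '{"translation":[[0,0,0.5],[0,0,1.5],[0,0,3],[0,0,5],[0,0,8],[0,0,11],[0,0,14],[0,0,14]],"delta_rot":[[0,0,0],[0,0,0],[0,0,0],[0,0,0],[0,0,0],[0,0,0],[0,0,0],[0,0,0]],"hand":[2,2,2,2,2,2,2,2]}'
cat > sp.py <<'E'
from h import *
import sys
s=read_state(); p=s["position"]; print("tcp",p.round(1),s["ee_rot"].round(4),s["contact_force"].round(1),s["gripper_width"].round(1),s["grasp_force"].round(1))
for n in("side","scene"):
    im,d,c=grab(n); uv,P=cloud(d,c); hsv=cv2.cvtColor(im,cv2.COLOR_RGB2HSV); S=hsv[uv[:,1],uv[:,0],1].astype(int);V=hsv[uv[:,1],uv[:,0],2].astype(int)
    m=(np.linalg.norm(P[:,:2]-p[:2],axis=1)<90)&(abs(P[:,2]-p[2]-15)<28)&(S<60)&(V>120); q=P[m]
    mask=np.zeros(d.shape,np.uint8); mask[uv[m,1],uv[m,0]]=255
    if len(q)<30: print(n,"none"); continue
    cc=q.mean(0); v=np.linalg.svd(q-cc,full_matrices=False)[2][0]; v*=np.sign(v[1]); pr=(q-cc)@v
    print(n,len(q),"mid",(cc+v*(np.percentile(pr,0.5)+np.percentile(pr,99.5))/2).round(1),"len",np.ptp(np.percentile(pr,[.5,99.5])).round(1),"dir",v.round(3),"yaw",np.degrees(np.arctan2(v[1],v[0])).round(2),"ztop",np.percentile(q[:,2],98).round(1))
E
python3 sp.py
```

```text
clock: 8.8
position: [552.1, 217.3, 147.4]
ee_rot: [-0.612, 0.791, -0.0, 0.003]
contact_force: [-0.3, 0.2, -2.9]
gripper_width: 27.8
grasp_force: 59.3Traceback (most recent call last):
  File "sp.py", line 3, in <module>
    s=read_state(); p=s["position"]; print("tcp",p.round(1),s["ee_rot"].round(4),s["contact_force"].round(1),s["gripper_width"].round(1),s["grasp_force"].round(1))
                                                                                                             ^^^^^^^^^^^^^^^^^^^^^^^^
AttributeError: 'float' object has no attribute 'round'
```

```bash
sed -i 's/s\["gripper_width"\].round(1),s\["grasp_force"\].round(1)/s["gripper_width"],s["grasp_force"]/' sp.py; python3 sp.py
```

```text
tcp [552.1 217.3 147.4] [-6.122e-01  7.907e-01 -2.000e-04  3.300e-03] [-0.3  0.2 -2.9] 27.795065556552526 59.32712138397619
side 417 mid [557.9 241.7 171.5] len 95.2 dir [ 0.262  0.96  -0.104] yaw 74.75 ztop 177.4
scene 983 mid [560.3 211.1 166.6] len 148.7 dir [ 0.254  0.967 -0.024] yaw 75.26 ztop 174.2
```

```bash
python3 -m creep '{"translation":[[-0.3,-3,1],[-0.7,-8,2],[-1.1,-13.5,2],[-1.6,-19,2],[-2.2,-25,2],[-2.7,-31,2],[-3.2,-36.5,2],[-3.6,-40.5,2]],"delta_rot":[[0,0,1],[0,0,2],[0,0,3],[0,0,4],[0,0,5],[0,0,6],[0,0,7],[0,0,8.2]],"hand":[2,2,2,2,2,2,2,2]}'; python3 -m creep '{"translation":[[-0.2,-2.2,0],[-0.2,-2.2,0],[-0.2,-2.2,-1],[-0.2,-2.2,-2],[-0.2,-2.2,-2],[-0.2,-2.2,-2]],"delta_rot":[[0,0,0],[0,0,0],[0,0,0],[0,0,0],[0,0,0],[0,0,0]],"hand":[2,2,2,2,2,2]}'; python3 sp.py
python3 - <<'E'
from h import *
im,d,c=grab("wrist"); cv2.imwrite("pics/w3.png",im[:,:,::-1]); 
im2,_,_=grab("scene"); cv2.imwrite("pics/hov.png",np.hstack([cv2.resize(im,(400,300)),cv2.resize(im2[120:280,80:293],(400,300))])[:,:,::-1])
E
```

```text
clock: 9.9
position: [513.0, -190.6, 162.2]
ee_rot: [-0.667, 0.745, 0.002, -0.001]
contact_force: [-0.0, 0.2, -2.9]
gripper_width: 27.5
grasp_force: 59.3
clock: 10.65
position: [513.0, -210.2, 144.3]
ee_rot: [-0.667, 0.745, -0.0, -0.0]
contact_force: [0.1, 0.4, -2.9]
gripper_width: 27.5
grasp_force: 59.3
tcp [ 513.  -210.2  144.3] [-6.673e-01  7.448e-01 -1.000e-04 -0.000e+00] [ 0.1  0.4 -2.9] 27.530609027627808 59.262966751120985
side 289 mid [ 514.3 -196.5  168.6] len 122.9 dir [ 0.095  0.99  -0.108] yaw 84.51 ztop 176.3
scene 667 mid [ 523.8 -213.6  165.3] len 149.7 dir [ 0.095  0.995 -0.02 ] yaw 84.53 ztop 173.8
```

View pics/hov.png

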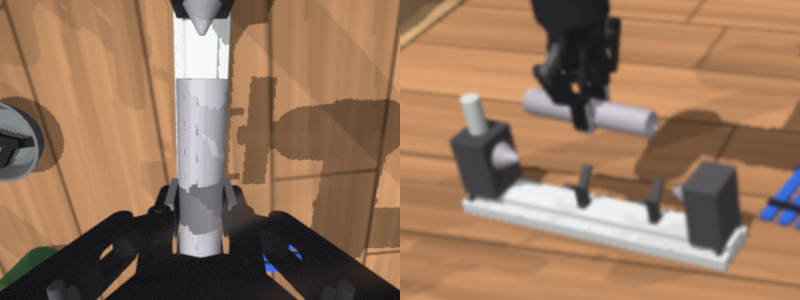

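The tube sits well in the fingers and is in line with the rail: wrist half (202,160), scene half (590,110). Lower to just above the rests.

```bash
python3 -m creep '{"translation":[[0.05,0,-2],[0.1,0,-4],[0.1,0,-5.8],[0.1,0,-7],[0.1,0,-7.8],[0.1,0,-8.1],[0.1,0,-8.1]],"delta_rot":[[0,0,-0.3],[0,0,-0.3],[0,0,-0.3],[0,0,-0.3],[0,0,-0.3],[0,0,-0.3],[0,0,-0.3]],"hand":[2,2,2,2,2,2,2]}'; python3 -m creep '{"translation":[[0,0,-0.1],[0,0,-0.2],[0,0,-0.3],[0,0,-0.4],[0,0,-0.4]],"delta_rot":[[0,0,0],[0,0,0],[0,0,0],[0,0,0],[0,0,0]],"hand":[2,2,2,2,2]}'
```

```text
clock: 11.72
position: [514.0, -210.7, 63.6]
ee_rot: [-0.665, 0.747, -0.0, 0.0]
contact_force: [-0.6, 0.0, -3.3]
gripper_width: 27.3
grasp_force: 59.3
clock: 12.35
position: [513.7, -210.6, 59.2]
ee_rot: [-0.665, 0.747, 0.0, -0.0]
contact_force: [-0.8, -0.4, -2.9]
gripper_width: 27.6
grasp_force: 59.3
```

```bash
python3 -m creep '{"translation":[[0,0,-0.1],[0,0,-0.15],[0,0,-0.2],[0,0,-0.2]],"delta_rot":[[0,0,0],[0,0,0],[0,0,0],[0,0,0]],"hand":[2,2,2,2]}'
```

```text
clock: 12.85
position: [513.7, -210.8, 57.8]
ee_rot: [-0.665, 0.747, -0.0, -0.0]
contact_force: [-1.6, -0.3, 2.9]
gripper_width: 27.8
grasp_force: 59.9
```

The tube is on the rests. Release it and retreat straight up, well above the 150 mm post.

```bash
python3 -m creep '{"translation":[[0,0,0],[0,0,0],[0,0,0],[0,0,0],[0,0,0],[0,0,0]],"delta_rot":[[0,0,0],[0,0,0],[0,0,0],[0,0,0],[0,0,0],[0,0,0]],"hand":[3.2,3.6,4.5,6,6,6]}'; python3 -m creep '{"translation":[[0,0,1],[0,0,3],[0,0,6],[0,0,10],[0,0,14],[0,0,14]],"delta_rot":[[0,0,0],[0,0,0],[0,0,0],[0,0,0],[0,0,0],[0,0,0]],"hand":[6,6,6,6,6,6]}'
python3 - <<'E'
from h import *
o=np.array([513.8,-210.3]); a=np.radians(83.4); v=np.array([np.cos(a),np.sin(a)]); u=np.array([v[1],-v[0]])
for n in("side","scene","wrist"):
    im,d,c=grab(n); uv,P=cloud(d,c); hsv=cv2.cvtColor(im,cv2.COLOR_RGB2HSV); S=hsv[uv[:,1],uv[:,0],1].astype(int);V=hsv[uv[:,1],uv[:,0],2].astype(int)
    Q=np.c_[(P[:,:2]-o)@u,(P[:,:2]-o)@v,P[:,2]]
    m=(abs(Q[:,0])<24)&(abs(Q[:,1])<84)&(Q[:,2]>66)&(Q[:,2]<100)&(S<60)&(V>110); q=Q[m]
    if len(q)>20: print(n,len(q),q.mean(0).round(1),np.percentile(q[:,1],[.5,99.5]).round(1),"top",np.percentile(q[:,2],[50,98]).round(1),"slope z/y, x/y",np.polyfit(q[:,1],q[:,2],1)[0].round(3),np.polyfit(q[:,1],q[:,0],1)[0].round(3))
    m=(np.linalg.norm(Q[:,:2]-[0,-167],axis=1)<25)&(Q[:,2]>115)&(Q[:,2]<155); q=Q[m]
    if len(q)>20: print(" post",len(q),cv2.minEnclosingCircle(q[q[:,2]>144][:,:2].astype(np.float32)) if (q[:,2]>144).sum()>5 else "",q.mean(0).round(1),P[m].mean(0).round(1))
E
```

```text
clock: 13.6
position: [513.8, -210.6, 57.3]
ee_rot: [-0.665, 0.747, 0.0, -0.0]
contact_force: [0.6, -0.2, 0.1]
gripper_width: 60.4
grasp_force: 0.0
clock: 14.35
position: [516.0, -211.2, 202.1]
ee_rot: [-0.665, 0.747, -0.004, 0.003]
contact_force: [-0.4, 0.3, -1.1]
gripper_width: 60.0
grasp_force: 0.0
side 381 [-2.3  1.9 81.6] [-77.6  72.8] top [82.7 88.2] slope z/y, x/y -0.008 0.011
 post 54  [  -0.6 -156.   128.7] [ 495.2 -365.2  128.7]
scene 822 [ 9.5 -0.5 79.2] [-79.3  72.5] top [81.  86.4] slope z/y, x/y -0.004 -0.006
 post 189 ((2.566667079925537, -162.974853515625), 12.007582664489746) [   5.4 -158.9  135.8] [ 500.9 -368.8  135.8]
wrist 6963 [ -0.4 -10.6  82.7] [-78.8  69.2] top [83.9 86.8] slope z/y, x/y -0.001 0.003
```

The spindle lies level on the rests, within 1 mm of the centre line and about 3 mm short of the lay point. Next: grip the tailstock post at about (495,-371.5).

```bash
python3 -m creep '{"translation":[[-0.5,-4.5,0],[-1.1,-9.5,0],[-1.6,-14,0],[-1.9,-16.1,0],[-1.9,-16.1,0],[-1.9,-16.1,-1],[-1.9,-16.1,-1]],"delta_rot":[[0,0,0],[0,0,0],[0,0,0],[0,0,0],[0,0,0],[0,0,0],[0,0,0]],"hand":[6,6,6,6,6,6,6]}'
python3 - <<'E'
from h import *
print(read_state()["position"])
for n in("wrist","side","scene"):
    im,d,c=grab(n); uv,P=cloud(d,c)
    m=(np.linalg.norm(P[:,:2]-[495,-371],axis=1)<25)&(P[:,2]>112)&(P[:,2]<154); q=P[m]
    print(n,len(q),q.mean(0).round(1) if len(q) else "", q.min(0).round(1) if len(q) else "", q.max(0).round(1) if len(q) else "")
    if n=="wrist": o=im
    if n=="scene": cv2.imwrite("pics/post.png",np.hstack([cv2.resize(o,(400,300)),cv2.resize(im[120:280,50:263],(400,300))])[:,:,::-1])
E
```

```text
clock: 15.38
position: [494.3, -370.1, 185.9]
ee_rot: [-0.666, 0.746, 0.001, -0.0]
contact_force: [0.5, 0.8, 1.6]
gripper_width: 60.2
grasp_force: 0.0
[ 494.32679045 -370.11565235  185.93114868]
wrist 1648 [ 493.5 -376.5  142.7] [ 482.9 -384.5  112.1] [ 504.7 -362.6  151.1]
side 93 [ 492.8 -367.   134.3] [ 482.  -381.9  112.4] [ 503.6 -358.5  152.5]
scene 204 [ 501.1 -368.7  134. ] [ 486.3 -382.9  112.2] [ 509.8 -360.   150.8]
```

View pics/post.png

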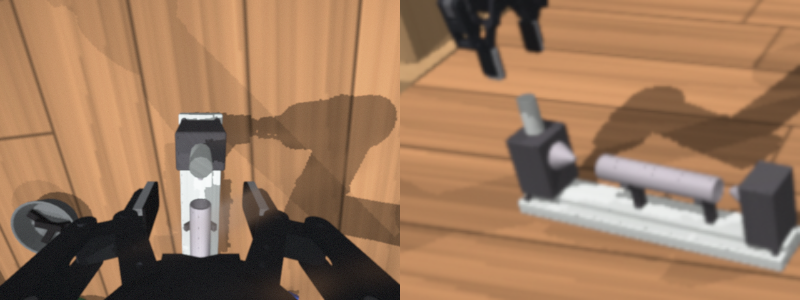

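The spindle sits on both rests and the post is between the finger lines (left half 200,160), with the TCP within 3 mm of it. Descend and grip.

```bash
python3 -m creep '{"translation":[[0,-0.2,-2],[0,-0.3,-4],[0,-0.3,-6],[0,-0.3,-7.2],[0,-0.3,-7.2]],"delta_rot":[[0,0,0],[0,0,0],[0,0,0],[0,0,0],[0,0,0]],"hand":[6,6,6,6,6]}'; python3 -m creep '{"translation":[[0,0,0],[0,0,0],[0,0,0],[0,0,0],[0,0,0]],"delta_rot":[[0,0,0],[0,0,0],[0,0,0],[0,0,0],[0,0,0]],"hand":[1,1,1,1,1]}'
```

```text
clock: 16.15
position: [494.5, -374.3, 114.7]
ee_rot: [-0.665, 0.747, 0.001, -0.0]
contact_force: [-0.3, 0.4, -0.1]
gripper_width: 60.0
grasp_force: 0.0
clock: 16.77
position: [493.7, -374.7, 116.5]
ee_rot: [-0.665, 0.747, 0.001, -0.001]
contact_force: [-4.4, 1.6, 5.6]
gripper_width: 20.4
grasp_force: 58.9
```

```bash
python3 -m creep '{"translation":[[0.1,0.8,0],[0.2,1.8,0],[0.3,2.8,0],[0.45,3.8,0],[0.55,4.6,0],[0.6,5.3,0],[0.7,6,0],[0.7,6,0]],"delta_rot":[[0,0,0],[0,0,0],[0,0,0],[0,0,0],[0,0,0],[0,0,0],[0,0,0],[0,0,0]],"hand":[1,1,1,1,1,1,1,1]}'; python3 -m creep '{"translation":[[0.05,0.4,0],[0.1,0.8,0],[0.15,1.2,0],[0.2,1.5,0],[0.2,1.5,0]],"delta_rot":[[0,0,0],[0,0,0],[0,0,0],[0,0,0],[0,0,0]],"hand":[1,1,1,1,1]}'
```

```text
clock: 17.77
position: [500.8, -315.2, 116.5]
ee_rot: [-0.665, 0.747, 0.0, -0.001]
contact_force: [-4.1, -1.9, 6.6]
gripper_width: 20.6
grasp_force: 58.8
clock: 18.4
position: [502.5, -300.7, 116.5]
ee_rot: [-0.665, 0.747, 0.0, -0.001]
contact_force: [-5.2, -2.9, 5.5]
gripper_width: 20.4
grasp_force: 58.9
```

```bash
for i in 1 2; do python3 -m creep '{"translation":[[0.02,0.2,0],[0.05,0.4,0],[0.05,0.4,0]],"delta_rot":[[0,0,0],[0,0,0],[0,0,0]],"hand":[1,1,1]}'; done
```

```text
clock: 18.77
position: [503.0, -297.0, 116.5]
ee_rot: [-0.665, 0.747, -0.0, -0.001]
contact_force: [-5.9, -4.2, 5.1]
gripper_width: 20.6
grasp_force: 58.9
clock: 19.15
position: [503.4, -293.3, 116.5]
ee_rot: [-0.665, 0.747, -0.0, -0.001]
contact_force: [-6.0, -5.4, 4.8]
gripper_width: 20.3
grasp_force: 58.8
```

```bash
python3 -m creep '{"translation":[[0.02,0.15,0],[0.03,0.3,0],[0.03,0.3,0]],"delta_rot":[[0,0,0],[0,0,0],[0,0,0]],"hand":[1,1,1]}'
python3 - <<'E'
from h import *
for n in("scene","wrist","side"):
    im,d,c=grab(n); 
    if n=="scene": a=cv2.resize(im[170:270,90:290],(800,400))
    if n=="side": b=cv2.resize(im[100:230,290:390],(154,200))
    if n=="wrist": w=cv2.resize(im,(266,200))
o=np.zeros((600,800,3),np.uint8); o[:400]=a; o[400:,:266]=w; o[400:,300:454]=b
cv2.imwrite("pics/home.png",o[:,:,::-1])
E
```

```text
clock: 19.52
position: [503.6, -292.2, 116.5]
ee_rot: [-0.665, 0.747, -0.001, -0.002]
contact_force: [-6.1, -12.2, 3.1]
gripper_width: 20.4
grasp_force: 58.6
```

View pics/home.png

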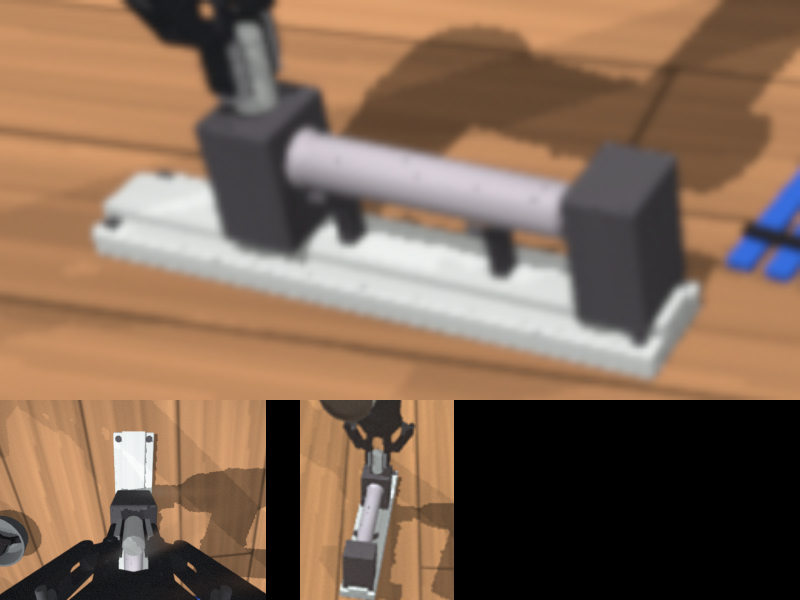

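The tube spans both cones (scene part 295,160 to 565,205), and the force is rising sharply while the post hardly moves. Press a bit more to seat it.

```bash
python3 -m creep '{"translation":[[0.02,0.2,0],[0.05,0.4,0],[0.05,0.4,0],[0.05,0.4,0]],"delta_rot":[[0,0,0],[0,0,0],[0,0,0],[0,0,0]],"hand":[1,1,1,1]}';python3 -m creep '{"translation":[[0.04,0.3,0],[0.07,0.6,0],[0.07,0.6,0],[0.07,0.6,0]],"delta_rot":[[0,0,0],[0,0,0],[0,0,0],[0,0,0]],"hand":[1,1,1,1]}'
```

```text
clock: 20.18
position: [503.7, -291.4, 116.5]
ee_rot: [-0.665, 0.747, -0.002, -0.004]
contact_force: [-6.7, -26.6, -0.5]
gripper_width: 20.6
grasp_force: 58.6
clock: 20.68
position: [503.8, -290.5, 116.6]
ee_rot: [-0.665, 0.747, -0.005, -0.006]
contact_force: [-9.0, -47.6, -7.5]
gripper_width: 20.3
grasp_force: 58.9
```

It's seated at 48 N. Ease off the preload, open, rise and check.

```bash
python3 -m creep '{"translation":[[-0.05,-0.5,0],[-0.1,-0.9,0],[-0.1,-0.9,0],[-0.1,-0.9,0],[-0.1,-0.9,0],[-0.1,-0.9,0],[-0.1,-0.9,0]],"delta_rot":[[0,0,0],[0,0,0],[0,0,0],[0,0,0],[0,0,0],[0,0,0],[0,0,0]],"hand":[1,1,1,2.6,4,6,6]}'; python3 -m creep '{"translation":[[0,0,2],[0,0,5],[0,0,9],[0,0,13],[0,-2,16],[0,-4,16],[0,-4,16],[0,-4,16]],"delta_rot":[[0,0,0],[0,0,0],[0,0,0],[0,0,0],[0,0,0],[0,0,0],[0,0,0],[0,0,0]],"hand":[6,6,6,6,6,6,6,6]}'
python3 - <<'E'
from h import *
print(read_state()["contact_force"])
o=np.array([513.8,-210.3]); a=np.radians(83.4); v=np.array([np.cos(a),np.sin(a)]); u=np.array([v[1],-v[0]])
for n in("side","scene","wrist"):
    im,d,c=grab(n); uv,P=cloud(d,c); hsv=cv2.cvtColor(im,cv2.COLOR_RGB2HSV); S=hsv[uv[:,1],uv[:,0],1].astype(int);V=hsv[uv[:,1],uv[:,0],2].astype(int)
    Q=np.c_[(P[:,:2]-o)@u,(P[:,:2]-o)@v+19,P[:,2]]
    m=(abs(Q[:,0])<24)&(abs(Q[:,1]-43)<77)&(Q[:,2]>70)&(Q[:,2]<100)&(S<60)&(V>110); q=Q[m]
    if len(q)>20: print(n,len(q),"y ends",np.percentile(q[:,1],[.5,99.5]).round(1),"x",q[:,0].mean().round(1),"top",np.percentile(q[:,2],[50,98]).round(1),"slopes z,x",np.polyfit(q[:,1],q[:,2],1)[0].round(3),np.polyfit(q[:,1],q[:,0],1)[0].round(3))
    m=(abs(Q[:,0])<20)&(abs(Q[:,1]+65)<25)&(Q[:,2]>115)&(Q[:,2]<155); q=Q[m]
    if len(q): print(" post y",q[:,1].min(),q[:,1].max(),q[:,0].mean())
    a2=np.radians(75.2); v2=np.array([np.cos(a2),np.sin(a2)]); u2=np.array([v2[1],-v2[0]]); Q=np.c_[(P[:,:2]-[550.4,211])@u2,(P[:,:2]-[550.4,211])@v2,P[:,2]]
    for s in(-1,1):
        m=(abs(Q[:,1])<95)&(Q[:,0]*s>79)&(Q[:,0]*s<140)&(Q[:,2]>50)&(Q[:,2]<110)&(S>60); f=Q[m]
        if len(f)>50: print("  flap",s,len(f),f[:,2].max().round(1),abs(f[:,0]).max().round(1))
E
```

```text
clock: 21.55
position: [505.6, -287.3, 115.3]
ee_rot: [-0.665, 0.747, -0.0, 0.0]
contact_force: [0.8, 0.7, -0.4]
gripper_width: 59.8
grasp_force: 0.0
clock: 22.55
position: [504.7, -327.3, 273.7]
ee_rot: [-0.665, 0.747, 0.001, -0.001]
contact_force: [0.1, 0.5, -0.3]
gripper_width: 59.9
grasp_force: 0.0
[ 0.10449361  0.51219697 -0.31164279]
side 366 y ends [-33.3 115.2] x -2.2 top [85.9 92.3] slopes z,x 0.0 0.008
 post y -74.84839499489476 -47.494600551467144 -1.925848810623326
  flap -1 1163 87.4 122.3
  flap 1 1363 87.3 122.6
scene 821 y ends [-33.1 118.9] x 9.7 top [84.2 89.4] slopes z,x -0.004 0.002
 post y -70.46058525768156 -49.74764360794978 6.168694708105049
  flap -1 2070 84.2 121.8
  flap 1 524 85.9 125.3
wrist 2952 y ends [-26.1 118.4] x -0.3 top [86.9 89.8] slopes z,x -0.001 0.002
 post y -72.7755263786002 -51.2764163474875 -0.6449522947607731
```

The axis rose 3 mm to the centre line, the spindle is level with its middle at own y ≈ 43, the flaps are still open and the robot is clear.

```bash
python3 -c "from bench import *; print(job_done())"
```

```text
the job is handed in; nothing more can be done
None
```

The job is handed in: both flaps are folded back (about 2.46 rad) and the spindle is seated level between both cones with the robot clear; the wrist force peaked above 80 N when a retreat move I mis-sized pressed the fingers onto the carton floor, and I haven't seen the judge's verdict.

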